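# Set the pen vise to its gauge mark and lock it

## Robot

A 6-joint arm with a two-finger parallel gripper is mounted at the origin on a cart in front of the work surface, level with it; the furniture and walls round the work are solid. World frame = base frame: x ahead of the robot, y to its left, z up, the work surface at z = 0. Lengths are in m, angles in rad, forces in N, time in s.
With the tool pointing down it reaches from about 0.4 to 0.825 m from the base axis. Payload 7 kg.
Tool frame: the origin (TCP) lies midway between the tips of the shut fingers; the grasp point (between the pads) lies 19 mm behind it; z points along the fingers, y is the line along which they close (so a half turn about z gives the same grasp; the last joint's range is limited). The gripper opens to 88 mm and grips with 3 to 60 N. Pads are 19 mm wide; open, the fingers measure 130 mm over their backs; the gripper's body (78 mm by 193 mm) begins 47 mm behind the grasp point.
Start: joints at [-1.024, 0.359, 0.012, 0, -1.224, -0.288], TCP at [0.173, -0.653, 0.227] pointing down, gripper open.
Joint ranges: [-3.07, 3.07], [-1.43, 2.12], [-1.02, 1.25], [-3.03, 1.67], [-3.05, -0], [-3.03, 3.03]. Speed limits (rad/s): [2.39, 2.39, 3.01, 3.14, 3.14, 3.14].

## Interface

Orientations are given as [roll, pitch, yaw] about the fixed x, y, z axes, in that order (R = Rz(yaw) Ry(pitch) Rx(roll)).
In Python, from station import arm, grab_frame, camera_params, spot_in gives the robot as it stands.
- The arm moves only by the shell command python3 -m jog 'ROWS' [FORCE]. ROWS is JSON, a list that holds one entry, the list of rows, each a list of 7 numbers: the shift along the tool's x, y, z in mm, then the turn, a rotation vector about the tool's x, y, z in rad, then the finger opening in mm, from 0 to 87.6. In form: [[[x, y, z, wx, wy, wz, fingers], ...]]. A call has 1 to 20 rows; each row is the pose to reach, as a shift and turn from the pose commanded when the call began, along the tool's axes at that moment; what a row does not reach only later rows make up. A row lasts 1/8 s, in which the tool goes at most 62.5 mm and 10.7 degrees, less where a joint would pass 70% of its speed; a pose out of reach is approached as far as the arm can. A call with a gripper value outside its range is refused whole. The fingers move at their own pace and stop on an object; FORCE is the grip in N (left out, the last holds). Time passes only in rows, so rows that repeat a pose let the fingers close. It gives the time, the measured TCP pose, the force, the opening and the grip force at its end, in the units of the state.
- arm.get_state(): the state, without advancing time (a new reading comes with each control period).
- grab_frame(name): name is "scene" or "top" or "wrist"; returns (picture, depth): 384x512x3 uint8, blue, green, red; 384x512 float32, m along the optical axis (not along the pixel's ray), 0 where there is no reading.
- camera_params(name): a dict with "mtx" (3x3 intrinsics, pixels), "k1" (the pictures are not rectified: a ray, as slopes to the right and down, at radius r is drawn at 1 + k1 r^2 times it, then the intrinsics apply), "R" (3x3) and "t" (3): a world point X has camera coordinates R X + t. Camera axes: x right, y down, z forward; pixel columns grow to the right and rows downward; lengths in m; the calibration is good to about 2 mm. A picture is of the moment at which its call begins: read the wrist's pose just before it. camera_params takes no time and is no camera call; for the wrist camera it gives the pose at the moment of the call.
- arm.job_done(): hands the job in; it is judged then, once.
Trained networks look in the newest picture that a camera, given by its name, has taken for a name from the list of things; names that differ only in an ending like _2 or _b are one class to them, and where a whole thing is asked for, a point or a joint stands for the part that bears it (a point fixed in the world has none). Each returns a list of dicts, best first, with "confidence" (0 to 1); they miss things now and then, are a little off and sometimes report something else, mostly with a low value. They report only what shows in the picture. A call takes as long as a camera call.
- spot_in(query, camera): "uv" ([column, row] in pixels, amid what is visible of it).
The state is a dict: "t": time; "q": joint angles; "qd": joint speeds; "joint_efforts": joint torques, N m; "eef_pos": TCP position; "ee_rot": TCP orientation; "force": force on the tool from outside, world axes, zero at the start; "moment": the same for the moment, N m; "width": finger opening in m; "gripper_force": force on a finger pad.
Only numpy, scipy, OpenCV 4.12 (cv2) and the standard library are available. Lean on these libraries where they do the work, as an engineer would, in place of code of your own. Each camera call takes 0.05 s, during which the arm holds its last target. There are 200 camera calls.

## Task

Set the pen vise for the next barrel: with a fingertip on the knurled brass wheel, roll it until the moving jaw has closed to the gauge mark, so that the black line on the jaw's small yellow pointer stands in line with the white line on the red rider. Then press the orange lock lever fully down so that the setting holds, and leave the vise clear. Nothing is to be gripped or picked up: move the jaw only by rolling the wheel, keep off the red rider, and leave the vise, pen, loupe and graver where they are.

Things in the scene. Friction and masses are not known exactly. Their poses are not given: they have to be found in the camera images.
- vise: pen-engraving vise standing loose on rubber feet, 2.6 kg; grey base plate 184 x 70 mm, its top at z 12 mm. Origin: centre of its underside. x runs along the jaw travel from the fixed jaw (x -85 to -67 mm, 43 mm high, pad face at -67) to the knurled wheel (x +52); the scale lies along the -y edge, the lock lever on the +y edge; z is up.
- wheel_top (a point): top of the knurled brass wheel, 52 mm above the table; axes as the vise, whose x +52, y 0 it is. Radius 19 mm, 18 mm wide, axle along the vise's y between two cheeks (y 11.5 to 24 mm either side, 42.5 mm high). It grips a fingertip well: pressed at 4 to 15 N and stroked along the vise's +x, its top moves with the fingertip and the jaw closes; stroked the other way it opens.
- wheel (a joint): turn of the wheel in rad, 0 (gap 42 mm) to 3.78 (gap 8 mm); grows as its top rolls along the vise's +x. A rack takes it to the jaw: each rad (19 mm at the rim) closes the gap by 9 mm. Turns stiffly, about 2.5 N at the rim, and stays where it is left. Several strokes may be needed.
- jaw: moving aluminium jaw, 50 mm wide, 43 mm high, 19 mm thick with its cork pad; origin on its pad face at mid width, at table height; axes as the vise. It slides along the vise's x on two steel bars that run through the cheeks of the wheel; the gap is its x in the vise frame + 67 mm. Not to be pushed.
- jaw_index (a point): black line on top of the small yellow pointer (7 x 4 mm) at the -y side of the moving jaw, in the plane of its pad face, 19 mm above the table, at y -25.5 mm in the vise frame; axes as the vise.
- gauge_mark (a point): white line on top of the red gauge rider (6 x 10 mm, clipped on the scale edge), 19 mm above the table, at y -32 mm in the vise frame; axes as the vise. The jaw is at the mark when jaw_index has the same x in the vise frame; at the start jaw_index lies 8 to 30 mm to its +x side. Not to be touched.
- gauge_rider: the red rider that carries the gauge mark; origin under the mark, at table height on the vise's middle line; axes as the vise.
- lock_lever (a joint): angle of the lock lever in rad: 0 raised about 37 degrees above level, 0.62 fully down (about level, on its stop). It stays where it is left and needs about 5 to 12 N down on its orange pad. When down, its cam presses a brass shoe on a bar of the jaw and clamps it: jaw and wheel are then hard to move.
- lever_pad (a point): middle of the top face of the lever's orange pad (13 x 22 mm, on a 52 mm lever). The hinge lies along the vise's x at x +12, y +34, 20 mm above the table; raised, this point is at about y +68, 50 mm above the table; down, at about y +79, 25 mm above the table (only the table is under it).
- black_pen: loose black capped fountain pen, 145 x 20 x 16 mm, lying beside the scale edge of the vise; origin in the middle of its underside. Leave it alone.
- eye_loupe: loose black eye loupe, 36 mm wide, 34 mm high, standing near the fixed-jaw end of the vise; origin in the middle of its underside. Leave it alone.
- graver: loose hand graver with a brown mushroom handle, 111 x 24 x 24 mm, lying near the lever side of the vise, towards the fixed jaw; origin in the middle of its underside. Leave it alone.

How it is judged:
By the outcome, as a careful person would: the job done as asked, in the order asked, and still so for the second after the job is handed in, with the robot touching nothing.
It also fails if it takes over 58 s, if anything falls off the work surface, if the arm or the gripper's body presses on something with over 40 N, if the wrist force passes 120 N, or if a joint passes its speed limit or range.

## Working session

There is one attempt and no reset: what is moved stays moved. The work goes in short steps, Python scripts to look and compute and a shell command to move; the robot and the scene stay as the last step left them, time stands still between calls to the robot, and variables do not carry over. Pictures are saved under pics/ and viewed, at most 10 in all, crops included, and the job is handed in when it is done.

```bash
ls; mkdir -p pics; cat > h.py <<'E'
import numpy as np, cv2
from station import arm, grab_frame, camera_params, spot_in
def ray(cam,uv,P=None):
    P=P or camera_params(cam); K=np.array(P["mtx"]); 
    d=cv2.undistortPoints(np.array([[uv]],float),K,np.array([P["k1"],0,0,0,0.]))[0,0]
    R=np.array(P["R"]);t=np.array(P["t"]).ravel()
    return -R.T@t, R.T@np.array([d[0],d[1],1.])
def at_z(cam,uv,z,P=None):
    c,d=ray(cam,uv,P); return c+d*(z-c[2])/d[2]
def proj(cam,X,P=None):
    P=P or camera_params(cam); R=np.array(P["R"]);t=np.array(P["t"]).ravel()
    return cv2.projectPoints(np.array([X],float),cv2.Rodrigues(R)[0],t,np.array(P["mtx"]),np.array([P["k1"],0,0,0,0.]))[0][0,0]
E
python3 - <<'E'
from h import *
s=arm.get_state();print(s["eef_pos"],s["ee_rot"],s["width"],s["t"])
a,_=grab_frame("top");b,_=grab_frame("scene")
cv2.imwrite("pics/top.png",cv2.resize(a,(800,600)));cv2.imwrite("pics/scene.png",cv2.resize(b,(800,600)))
for n,z in [("wheel_top",.052),("jaw_index",.019),("gauge_mark",.019),("lever_pad",.05),("vise",.012),("black_pen",.01),("eye_loupe",.034),("graver",.02)]:
    for c in ("top","scene"):
        r=spot_in(n,c)[:2]
        for k in r: print(n,c,np.round(k["uv"],1),round(k["confidence"],2),at_z(c,k["uv"],z).round(4))
E
```

```text
pics
[ 0.17256441 -0.6520621   0.22564804] [ 3.13995215e+00 -1.42124888e-04 -2.88298471e+00] 0.08755122520831288 0.0
wheel_top top [305.5 218.9] 0.57 [0.5007 0.0791 0.052 ]
wheel_top top [248.6 258.6] 0.19 [0.4249 0.1825 0.052 ]
wheel_top scene [270.7 236.4] 0.91 [0.4887 0.0262 0.052 ]
jaw_index top [303.5 218.1] 0.85 [0.506  0.0799 0.019 ]
gauge_mark scene [199.  220.8] 0.37 [0.421  0.1755 0.019 ]
gauge_mark scene [236.5 203.2] 0.16 [0.5095 0.2048 0.019 ]
lever_pad scene [292.2 214.2] 0.64 [0.5565 0.0737 0.05  ]
vise top [304.2 216.3] 0.79 [0.5104 0.078  0.012 ]
vise scene [273.5 238.8] 0.6 [0.5189 0.0712 0.012 ]
black_pen top [308.6 255.3] 0.6 [0.4357 0.0687 0.01  ]
black_pen scene [234.1 255.9] 0.66 [0.4383 0.0585 0.01  ]
eye_loupe top [247.8 259.8] 0.86 [0.4232 0.1844 0.034 ]
eye_loupe scene [197.5 221.6] 0.82 [0.4099 0.1502 0.034 ]
eye_loupe scene [290.8 213. ] 0.56 [0.5709 0.1019 0.034 ]
graver top [234.7 210.7] 0.69 [0.5167 0.2132 0.02  ]
graver top [331.2 203.3] 0.18 [0.5362 0.0268 0.02  ]
graver scene [234.2 199.9] 0.61 [0.5103 0.2174 0.02  ]
```

```bash
python3 - <<'E'
from h import *
a,_=grab_frame("top");b,_=grab_frame("scene")
A=cv2.resize(a[150:300,210:390],(800,600)[:2] and (720,600),interpolation=cv2.INTER_CUBIC)
cv2.imwrite("pics/c1.png",A)
cv2.imwrite("pics/c2.png",cv2.resize(b[150:300,170:350],(720,600),interpolation=cv2.INTER_CUBIC))
E
```

```text
(no output)
```

View pics/c1.png

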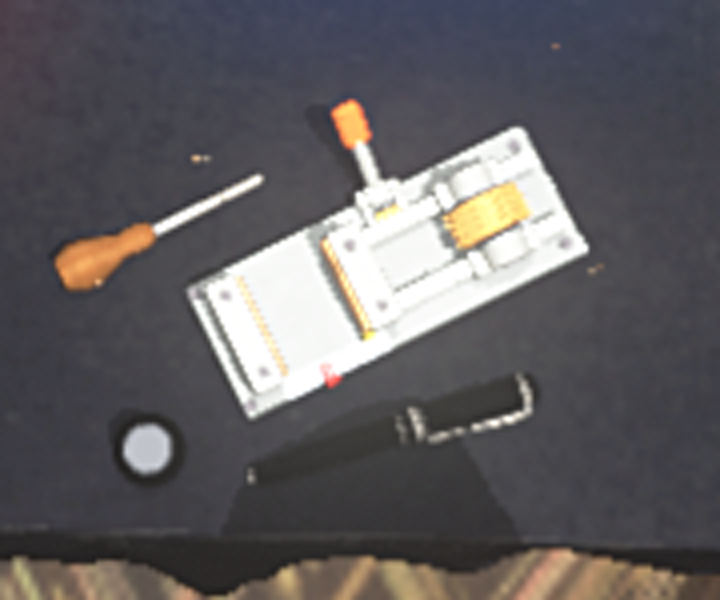

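View pics/scene.png

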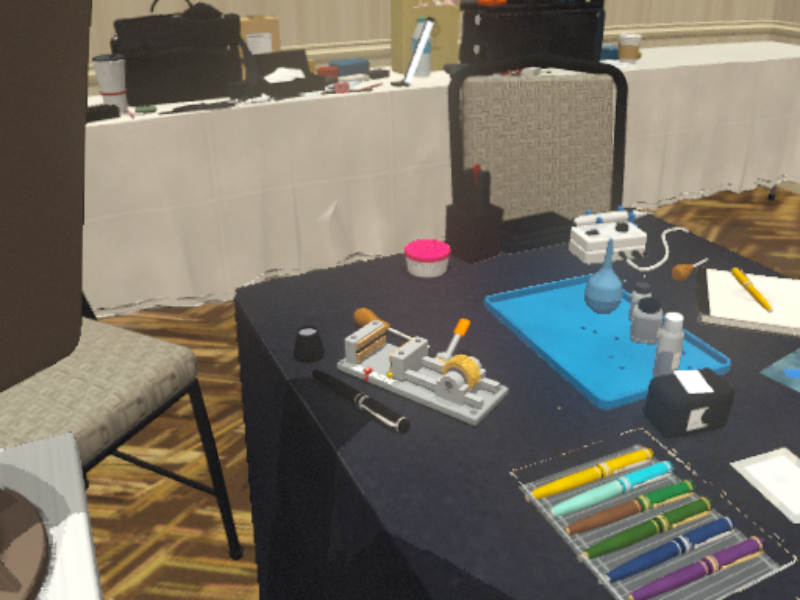

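The top crop (×4, offset 210,150) shows the plate corners at (188,290), (250,415), (588,250), (520,128), the wheel at about (487,213), the orange pad at (352,125), the pointer at (370,336) and the red rider at (332,376). The pen lies on the near side, with the loupe and graver on the left.

```bash
cat >> h.py <<'E'
def full(p): return (p[0]/4-.375+210,p[1]/4-.375+150)
E
python3 - <<'E'
from h import *
C=[(188,290),(250,415),(588,250),(520,128)]
W=[at_z("top",full(c),.012)for c in C]
V=np.array([[-92,35],[-92,-35],[92,-35],[92,35]])/1000
W2=np.array(W)[:,:2]; c=W2.mean(0)
U,S,Vt=np.linalg.svd(V.T@(W2-c)); R=(U@Vt).T
yaw=np.arctan2(R[1,0],R[0,0]); print(W2.round(4),c.round(4),np.degrees(yaw)); print(((W2-c)@R*1000).round(1))
for n,p,z in [("wheel",(487,213),.052),("pad",(352,125),.05),("ptr",(370,336),.019),("rid",(332,376),.019)]:
    X=at_z("top",full(p),z); print(n,X.round(4),((X[:2]-c)@R*1000).round(1))
for q in ([52,0],[12,68],[12,79]): print(c+R@np.array(q)/1000)
P=camera_params("wrist");s=arm.get_state();print(s["t"], (-np.array(P["R"]).T@np.array(P["t"]).ravel()), np.array(P["R"]).round(2), P["mtx"])
E
```

```text
[[ 0.4965  0.1702]
 [ 0.4372  0.1388]
 [ 0.5214 -0.0234]
 [ 0.5809  0.0091]] [0.509  0.0737] -62.37097398096924
[[-91.3  33.7]
 [-91.  -33.4]
 [ 91.7 -34.1]
 [ 90.6  33.8]]
wheel [0.5321 0.0312 0.052 ] [48.3  0.7]
pad [0.5727 0.0943 0.05  ] [11.2 66. ]
ptr [0.4761 0.0823 0.019 ] [-22.9 -25.2]
rid [0.4565 0.1002 0.019 ] [-47.9 -34.2]
[0.53312821 0.02760896]
[0.57482429 0.09458236]
[0.58456994 0.09968356]
1.0 [ 0.10821067 -0.66989198  0.38366488] [[-0.26  0.97 -0.  ]
 [ 0.94  0.25  0.25]
 [ 0.24  0.06 -0.97]] [[322.90626661   0.         257.58879429]
 [  0.         322.90626661 188.30020771]
 [  0.           0.           1.        ]]
```

```bash
python3 -m jog '[[[-522,565,0,0,0,-0.22,0],[-522,565,0,0,0,-0.22,0],[-522,565,0,0,0,-0.22,0],[-522,565,0,0,0,-0.22,0],[-522,565,0,0,0,-0.22,0],[-522,565,0,0,0,-0.22,0],[-522,565,0,0,0,-0.22,0],[-522,565,0,0,0,-0.22,0],[-522,565,0,0,0,-0.22,0],[-522,565,0,0,0,-0.22,0],[-522,565,0,0,0,-0.22,0],[-522,565,0,0,0,-0.22,0],[-522,565,0,0,0,-0.22,0],[-522,565,0,0,0,-0.22,0],[-522,565,0,0,0,-0.22,0],[-522,565,120,0,0,-0.22,0],[-522,565,120,0,0,-0.22,0],[-522,565,120,0,0,-0.22,0],[-522,565,120,0,0,-0.22,0]]]' 10
python3 - <<'E'
from h import *
s=arm.get_state();P=camera_params("wrist");a,_=grab_frame("wrist");np.save("w1.npy",a)
import pickle;pickle.dump(P,open("w1.pkl","wb"))
print(s["t"],s["eef_pos"].round(4) if hasattr(s["eef_pos"],"round") else s["eef_pos"],s["ee_rot"],s["force"])
for n,z in [("wheel_top",.052),("jaw_index",.019),("gauge_mark",.019),("lever_pad",.05)]:
    for k in spot_in(n,"wrist")[:2]: print(n,np.round(k["uv"],1),round(k["confidence"],2),at_z("wrist",k["uv"],z,P).round(4))
cv2.imwrite("pics/w1.png",cv2.resize(a,(800,600),interpolation=cv2.INTER_CUBIC))
E
```

```text
t: 3.38
eef_pos: [0.534, 0.0268, 0.1088]
ee_rot: [-3.141, 0.002, -2.663]
force: [0.0, 0.0, -0.5]
width: 0.0006
gripper_force: 0.0
3.375 [0.534  0.0268 0.1088] [-3.14057735e+00  2.01598346e-03 -2.66308008e+00] [ 0.01006642  0.00693038 -0.45493125]
wheel_top [336.3 179.3] 0.73 [0.4939 0.0658 0.052 ]
jaw_index [340.5 175. ] 0.77 [0.4924 0.0778 0.019 ]
jaw_index [381.8 151.1] 0.45 [0.4613 0.0965 0.019 ]
gauge_mark [386.3 152.6] 0.48 [0.4606 0.1003 0.019 ]
```

View pics/w1.png

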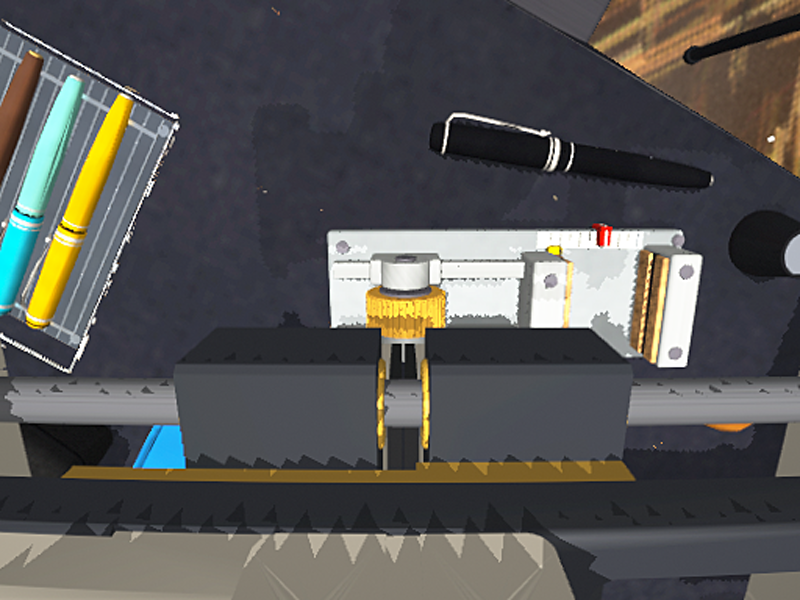

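The wrist view shows the pointer at (553,251) and the rider line at (602,236), with the wheel at cols 366–446. That is centred on the finger seam (403), and the closed tip is about 12 mm thick.

```bash
python3 - <<'E'
from h import *
import pickle;P=pickle.load(open("w1.pkl","rb"));a=np.load("w1.npy");d=np.radians(-62.4);ux=np.array([np.cos(d),np.sin(d)])
hsv=cv2.cvtColor(a,cv2.COLOR_BGR2HSV)
print(a[140:170,340:400].shape)
for n,lo,hi,box in [("yel",(24,150,150),(36,255,255),(150,175,340,372)),("red",(0,150,100),(8,255,255),(135,165,365,400))]:
    m=cv2.inRange(hsv[box[0]:box[1],box[2]:box[3]],lo,hi);y,x=np.nonzero(m);print(n,len(x),x.min()+box[2],x.max()+box[2],y.min()+box[0],y.max()+box[0])
    X=at_z("wrist",(x.mean()+box[2],y.mean()+box[0]),.019,P);print(X.round(4),((X[:2]-[.509,.0737])@ux*1000).round(1),((X[:2]-[.509,.0737])@[-ux[1],ux[0]]*1000).round(1))
cv2.imwrite("pics/w1c.png",cv2.resize(a[140:180,335:400],(780,480),interpolation=cv2.INTER_NEAREST))
E
python3 -m jog '[[[0,12,20,0,0,0,0],[0,12,40,0,0,0,0],[0,12,50,0,0,0,0],[0,12,50,0,0,0,0],[0,12,52,0,0,0,0],[0,12,52,0,0,0,0]]]'
```

```text
(30, 60, 3)
yel 38 350 359 157 162
[0.4766 0.0811 0.019 ] -21.5 -25.3
red 93 379 391 143 156
[0.4588 0.098  0.019 ] -44.8 -33.3
t: 4.38
eef_pos: [0.5275, 0.038, 0.055]
ee_rot: [-3.142, 0.001, -2.663]
force: [0.3, -0.0, -0.4]
width: 0.0004
gripper_force: 0.0
```

View pics/w1c.png

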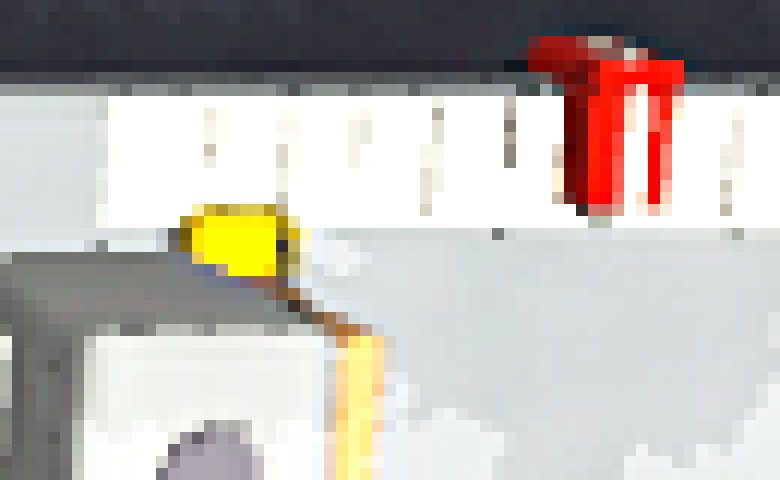

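The crop shows the black line at about px (358.1,159.5) and the rider's white line at about (387.7,149). The jaw has to close ≈22.6 mm, which is ≈47.7 mm at the rim.

```bash
python3 -m jog '[[[0,0,2,0,0,0,0],[0,0,3,0,0,0,0],[0,0,4,0,0,0,0],[0,0,4,0,0,0,0]]]'
```

```text
t: 4.88
eef_pos: [0.5276, 0.038, 0.051]
ee_rot: [-3.141, 0.001, -2.662]
force: [-0.8, -0.5, 6.4]
width: 0.0004
gripper_force: 2.8
```

```bash
python3 -m jog '[[[0,-2,-0.3,0,0,0,0],[0,-4,-0.5,0,0,0,0],[0,-6,-0.7,0,0,0,0],[0,-6,-0.7,0,0,0,0]]]'
```

```text
t: 5.38
eef_pos: [0.5304, 0.0328, 0.0518]
ee_rot: [-3.141, 0.001, -2.663]
force: [-2.9, 1.5, 6.2]
width: 0.0005
gripper_force: 3.4
```

```bash
python3 -m jog '[[[0,-3,0,0,0,0,0],[0,-6,0,0,0,0,0],[0,-9,0,0,0,0,0],[0,-12,0,0,0,0,0],[0,-12,0,0,0,0,0]]]'
```

```text
t: 6.0
eef_pos: [0.536, 0.0219, 0.0518]
ee_rot: [-3.141, 0.001, -2.663]
force: [-1.3, -0.1, 4.9]
width: 0.0002
gripper_force: 2.7
```

```bash
python3 -m jog '[[[0,-2,0.3,0,0,0,0],[0,-4,0.6,0,0,0,0],[0,-6,0.9,0,0,0,0],[0,-6,0.9,0,0,0,0]]]'
python3 -m jog '[[[0,-6,-8,0,0,0,0],[0,-6,-50,0,0,0,0],[0,18,-50,0,0,0,0],[0,18,-50,0,0,0,0]]]'
cat > look.py <<'E'
from h import *
import sys
s=arm.get_state();P=camera_params("wrist");a,dep=grab_frame("wrist");d=np.radians(-62.4);ux=np.array([np.cos(d),np.sin(d)]);uy=np.array([-ux[1],ux[0]])
print(s["t"],np.round(s["eef_pos"],4),np.round(s["force"],1))
hsv=cv2.cvtColor(a,cv2.COLOR_BGR2HSV)
c=np.array([.509,.0737])
p=lambda vx,vy,z=.019: proj("wrist",[*(c+ux*vx/1000+uy*vy/1000),z],P)
b=[p(-15,-20),p(-60,-20),p(-15,-40),p(-60,-40)]
x0,y0=np.min(b,0).astype(int)-4;x1,y1=np.max(b,0).astype(int)+4
print("crop",x0,y0,x1,y1)
np.save("w.npy",a);import pickle;pickle.dump((P,x0,y0),open("w.pkl","wb"))
k=12 if (x1-x0)*12<=800 else 8
cv2.imwrite(sys.argv[1],cv2.resize(a[max(y0,0):y1,x0:x1],None,fx=k,fy=k,interpolation=cv2.INTER_NEAREST))
for n,lo,hi in [("yel",(24,150,150),(36,255,255)),("red",(0,150,100),(8,255,255))]:
    m=cv2.inRange(hsv,lo,hi)[max(y0,0):y1,x0:x1];y,x=np.nonzero(m)
    if len(x):
        X=at_z("wrist",(np.median(x)+x0,np.median(y)+max(y0,0)),.019,P);print(n,len(x),x.min()+x0,x.max()+x0,np.median(x)+x0,np.median(y)+max(y0,0),((X[:2]-c)@ux*1000).round(1),((X[:2]-c)@uy*1000).round(1))
print(k)
E
python3 look.py pics/w2c.png
```

```text
t: 6.5
eef_pos: [0.5389, 0.0168, 0.0509]
ee_rot: [-3.141, 0.001, -2.663]
force: [-1.8, 1.4, 6.2]
width: 0.0003
gripper_force: 3.0
t: 7.0
eef_pos: [0.5298, 0.033, 0.1011]
ee_rot: [3.141, 0.001, -2.662]
force: [1.2, 0.1, -1.5]
width: 0.0009
gripper_force: 0.0
7.0 [0.5298 0.033  0.1011] [ 1.2  0.1 -1.5]
crop 334 138 403 173
yel 46 358 366 362.0 162.0 -32.6 -25.5
red 95 373 385 379.0 152.0 -44.9 -33.1
8
```

```bash
python3 -m jog '[[[0,0,40,0,0,0,0],[0,0,47,0,0,0,0],[0,0,50,0,0,0,0],[0,0,50.9,0,0,0,0],[0,-2,50.6,0,0,0,0],[0,-4,50.4,0,0,0,0],[0,-6,50.2,0,0,0,0],[0,-9,50.2,0,0,0,0],[0,-12,50.2,0,0,0,0],[0,-15,50.2,0,0,0,0],[0,-18,50.2,0,0,0,0],[0,-20,50.5,0,0,0,0],[0,-22,50.8,0,0,0,0],[0,-22,50.8,0,0,0,0]]]'
python3 -m jog '[[[0,0,-8,0,0,0,0],[0,-10,-50,0,0,0,0],[0,56,-50,0,0,0,0],[-10,100,-50,0,0,0,0],[-10,100,-50,0,0,0,0],[-10,100,-50,0,0,0,0]]]'
python3 look.py pics/w3c.png
```

```text
t: 8.8
eef_pos: [0.54, 0.0119, 0.0508]
ee_rot: [-3.141, -0.002, -2.663]
force: [-3.1, -3.3, 9.2]
width: 0.0003
gripper_force: 4.5
t: 9.55
eef_pos: [0.5032, 0.1066, 0.1001]
ee_rot: [-3.142, 0.0, -2.662]
force: [-0.5, -0.3, 0.8]
width: 0.0005
gripper_force: 0.0
9.55 [0.5032 0.1066 0.1001] [-0.5 -0.3  0.8]
crop 231 124 300 159
yel 43 271 279 275.0 149.0 -44.2 -25.0
red 79 275 283 278.0 138.0 -46.4 -33.1
8
```

View pics/w3c.png

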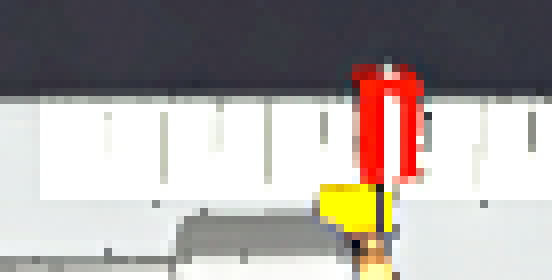

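The black line is at about px (278.0,150) and the white line at about (279.5,139), so it's nearly there. Next, a subpixel comparison.

```bash
cat > sub.py <<'E'
from h import *
import pickle
P,x0,y0=pickle.load(open("w.pkl","rb"));a=np.load("w.npy").astype(float)
d=np.radians(-62.4);ux=np.array([np.cos(d),np.sin(d)]);uy=np.array([-ux[1],ux[0]]);c=np.array([.509,.0737])
hsv=cv2.cvtColor(a.astype(np.uint8),cv2.COLOR_BGR2HSV)
def rows(lo,hi): 
    m=cv2.inRange(hsv,lo,hi); m[:y0]=0;m[y0+36:]=0;m[:,:x0]=0;m[:,x0+70:]=0
    return m
m=rows((24,150,150),(36,255,255)); ys,xs=np.nonzero(m)
for n,mm,f in [("black",m,1),("white",rows((0,150,100),(8,255,255)),0)]:
    out=[]
    ys,xs=np.nonzero(mm)
    for r in np.unique(ys):
        e=xs[ys==r]
        if len(e)<3: continue
        if f: cs=np.arange(e.min()+2,e.max()+4); w=np.clip(130-a[r,cs].max(1),0,None)
        else: cs=np.arange(e.min()+1,e.max()); w=np.clip(a[r,cs,0]-60,0,None)
        if w.sum()<60: continue
        u=(w*cs).sum()/w.sum(); X=at_z("wrist",(u,r),.019,P)[:2]-c
        out.append(X@ux*1000); print(n,r,round(u,2),(X@ux*1000).round(2),(X@uy*1000).round(1))
    print(n,np.median(out).round(2))
for q in [(-46,-25.5),(-46,-32)]: print(proj("wrist",[*(c+ux*q[0]/1000+uy*q[1]/1000),.019],P))
E
python3 sub.py
```

```text
black 147 278.0 -46.44 -26.5
black -46.44
white 132 278.91 -46.96 -37.4
white 133 279.39 -47.32 -36.7
white 136 279.37 -47.34 -34.5
white 137 279.5 -47.44 -33.8
white 138 279.5 -47.45 -33.1
white 139 279.5 -47.47 -32.3
white 140 279.5 -47.48 -31.6
white 141 279.5 -47.49 -30.9
white 142 279.5 -47.5 -30.1
white 143 279.5 -47.51 -29.4
white 144 279.5 -47.52 -28.7
white 145 279.5 -47.53 -27.9
white -47.47
[277.38164548 148.29336079]
[277.49845594 139.4638681 ]
```

```bash
python3 -m jog '[[[10,-50,0,0,0,0,0],[10,-84,0,0,0,0,0],[10,-84,0,0,0,0,0],[10,-84,30,0,0,0,0],[10,-84,46,0,0,0,0],[10,-84,48.5,0,0,0,0],[10,-84,49.4,0,0,0,0],[10,-84,49.4,0,0,0,0]]]'
```

```text
t: 10.6
eef_pos: [0.5324, 0.0262, 0.0518]
ee_rot: [-3.141, -0.001, -2.663]
force: [-7.1, -2.5, 18.8]
width: 0.0004
gripper_force: 9.6
```

```bash
python3 -m jog '[[[0,0,-0.4,0,0,0,0],[0,0,-0.4,0,0,0,0],[0,-1.1,-0.4,0,0,0,0],[0,-2.2,-0.4,0,0,0,0],[0,-2.2,-0.4,0,0,0,0]]]'
python3 -m jog '[[[0,-2.2,-8,0,0,0,0],[0,-2.2,-50,0,0,0,0],[0,50,-50,0,0,0,0],[-10,84,-50,0,0,0,0],[-10,84,-50,0,0,0,0],[-10,84,-50,0,0,0,0]]]'
python3 look.py pics/w4c.png; python3 sub.py
```

```text
t: 11.22
eef_pos: [0.5334, 0.0244, 0.0519]
ee_rot: [-3.141, -0.001, -2.663]
force: [-5.4, -0.9, 15.2]
width: 0.0003
gripper_force: 7.6
t: 11.98
eef_pos: [0.504, 0.1043, 0.1006]
ee_rot: [3.142, -0.0, -2.663]
force: [0.0, -0.4, -0.2]
width: 0.0003
gripper_force: 0.0
11.975 [0.504  0.1043 0.1006] [ 0.  -0.4 -0.2]
crop 234 124 303 160
yel 41 275 284 279.0 149.0 -44.9 -25.3
red 80 278 286 281.0 139.0 -46.3 -32.7
8
black nan
white 133 282.27 -47.15 -37.0
white 136 282.28 -47.19 -34.9
white 137 282.5 -47.37 -34.1
white 138 282.5 -47.38 -33.4
white 139 282.5 -47.39 -32.7
white 140 282.5 -47.4 -31.9
white 141 282.5 -47.42 -31.2
white 142 282.5 -47.43 -30.5
white 143 282.5 -47.44 -29.7
white 144 282.5 -47.45 -29.0
white 145 282.5 -47.46 -28.2
white 146 282.57 -47.53 -27.5
white -47.41
[280.46601421 148.70830884]
[280.59577677 139.9056473 ]
  return _methods._mean(a, axis=axis, dtype=dtype,
  ret = ret.dtype.type(ret / rcount)
```

View pics/w4c.png

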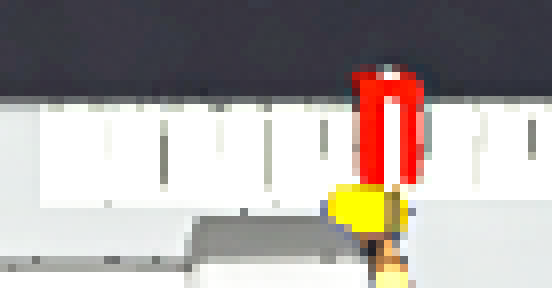

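```bash
cat > prof.py <<'E'
from h import *
s=arm.get_state();P=camera_params("wrist");a,_=grab_frame("wrist")
d=np.radians(-62.4);ux=np.array([np.cos(d),np.sin(d)]);uy=np.array([-ux[1],ux[0]]);c=np.array([.509,.0737])
p=lambda vx,vy: proj("wrist",[*(c+ux*vx/1000+uy*vy/1000),.019],P)
for n,vy in [("ptr",-25.5),("ptr",-26.3),("rid",-31),("rid",-34)]:
    vxs=np.arange(-53,-41,.25)
    uv=np.array([p(v,vy) for v in vxs],np.float32)
    b=cv2.remap(a,uv[:,0][None],uv[:,1][None],cv2.INTER_LINEAR)[0].astype(int)
    # black: low max-channel; white: high blue
    print(n,vy,"blue",' '.join(f"{v:.1f}:{x[0]}/{x[2]}" for v,x in zip(vxs[8:40:2],b[8:40:2])))
print(s["t"],np.round(s["eef_pos"],4)); np.save("w.npy",a)
E
python3 -m jog '[[[0,0,40,0,0,0,0],[0,0,44,0,0,0,0],[0,0,44,0,0,0,0],[0,0,44,0,0,0,0]]]'; python3 prof.py
python3 -m jog '[[[0,0.8,0,0,0,0,0],[0,0.8,0,0,0,0,0]]]'; python3 prof.py; python3 look.py pics/w5c.png
```

```text
t: 12.52
eef_pos: [0.5047, 0.1046, 0.0576]
ee_rot: [-3.141, 0.001, -2.663]
force: [0.9, -0.3, -0.0]
width: 0.0005
gripper_force: 0.0
ptr -25.5 blue -51.0:242/241 -50.5:244/242 -50.0:246/243 -49.5:249/238 -49.0:181/232 -48.5:84/239 -48.0:29/201 -47.5:79/56 -47.0:31/228 -46.5:7/255 -46.0:0/255 -45.5:0/255 -45.0:0/255 -44.5:0/255 -44.0:0/255 -43.5:0/255
ptr -26.3 blue -51.0:255/255 -50.5:254/254 -50.0:248/248 -49.5:253/253 -49.0:242/254 -48.5:139/233 -48.0:29/184 -47.5:116/121 -47.0:93/221 -46.5:30/250 -46.0:0/253 -45.5:0/251 -45.0:0/251 -44.5:0/251 -44.0:0/250 -43.5:0/248
rid -31 blue -51.0:244/241 -50.5:169/148 -50.0:41/226 -49.5:0/255 -49.0:0/255 -48.5:37/255 -48.0:172/255 -47.5:244/255 -47.0:255/255 -46.5:120/255 -46.0:0/255 -45.5:0/255 -45.0:0/255 -44.5:58/221 -44.0:186/239 -43.5:255/255
rid -34 blue -51.0:223/224 -50.5:189/169 -50.0:72/203 -49.5:9/238 -49.0:3/250 -48.5:27/250 -48.0:160/255 -47.5:236/255 -47.0:236/254 -46.5:126/253 -46.0:1/252 -45.5:3/254 -45.0:3/253 -44.5:34/208 -44.0:148/213 -43.5:228/230
12.525 [0.5047 0.1046 0.0576]
t: 12.82
eef_pos: [0.5037, 0.1054, 0.057]
ee_
[... 457 characters left out ...]
 -46.0:0/248 -45.5:0/248 -45.0:0/248 -44.5:0/249 -44.0:0/247 -43.5:0/246
rid -31 blue -51.0:254/253 -50.5:199/185 -50.0:75/219 -49.5:0/255 -49.0:0/255 -48.5:18/255 -48.0:158/255 -47.5:232/255 -47.0:255/255 -46.5:159/255 -46.0:0/255 -45.5:0/255 -45.0:0/255 -44.5:51/213 -44.0:164/225 -43.5:255/255
rid -34 blue -51.0:223/222 -50.5:223/216 -50.0:119/227 -49.5:9/241 -49.0:6/252 -48.5:33/251 -48.0:214/254 -47.5:255/255 -47.0:241/255 -46.5:162/254 -46.0:1/253 -45.5:4/254 -45.0:2/252 -44.5:52/196 -44.0:160/198 -43.5:249/245
12.825 [0.5037 0.1054 0.057 ]
12.875 [0.5037 0.1054 0.0569] [ 0.7  0.3 -0.5]
crop 228 129 311 170
yel 66 277 288 282.0 159.0 -45.0 -24.8
red 119 281 290 284.0 146.0 -46.1 -32.7
8
```

View pics/w5c.png

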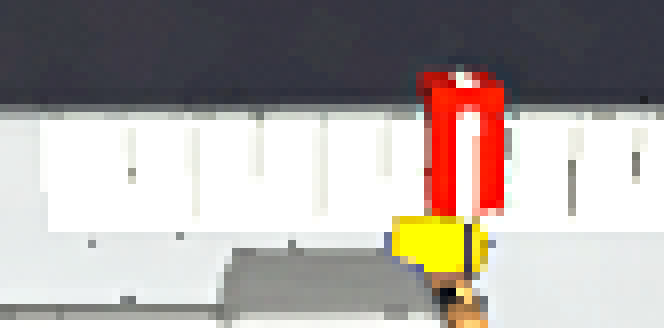

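The view shows the black line at col 468 and the white line at 456–480, centred on 468. The jaw is aligned to within ~0.3 mm, so next is the lever.

```bash
python3 -m jog '[[[0,0,-35,0,0,0,0],[0,0,-35,0,0,0,0],[-40,-30,-35,0,0,0,0],[-63,-42,-35,0,0,0,0],[-63,-42,-35,0,0,0,0],[-63,-42,-20,0,0,0,0],[-63,-42,-8,0,0,0,0],[-63,-42,-8,0,0,0,0]]]'
python3 - <<'E'
from h import *
d=np.radians(-62.4);ux=np.array([np.cos(d),np.sin(d)]);uy=np.array([-ux[1],ux[0]])
p=np.array(arm.get_state()["eef_pos"]);print((p[:2]-[.509,.0737])@ux,(p[:2]-[.509,.0737])@uy,p)
for c in("top","scene"):
    a,_=grab_frame(c)
    for k in spot_in("lever_pad",c)[:2]: print(c,k["uv"],k["confidence"],at_z(c,k["uv"],.05))
    if c=="scene": cv2.imwrite("pics/s2.png",cv2.resize(a[150:300,200:380],(720,600),interpolation=cv2.INTER_CUBIC))
E
```

```text
t: 13.92
eef_pos: [0.5773, 0.0966, 0.063]
ee_rot: [3.141, -0.003, -2.663]
force: [0.3, 0.5, 0.8]
width: 0.0006
gripper_force: 0.0
0.011356891892643921 0.07113489288123667 [0.5773016  0.096592   0.06300488]
scene [292.5, 215.2] 0.6 [0.55520168 0.070547   0.05      ]
```

View pics/s2.png

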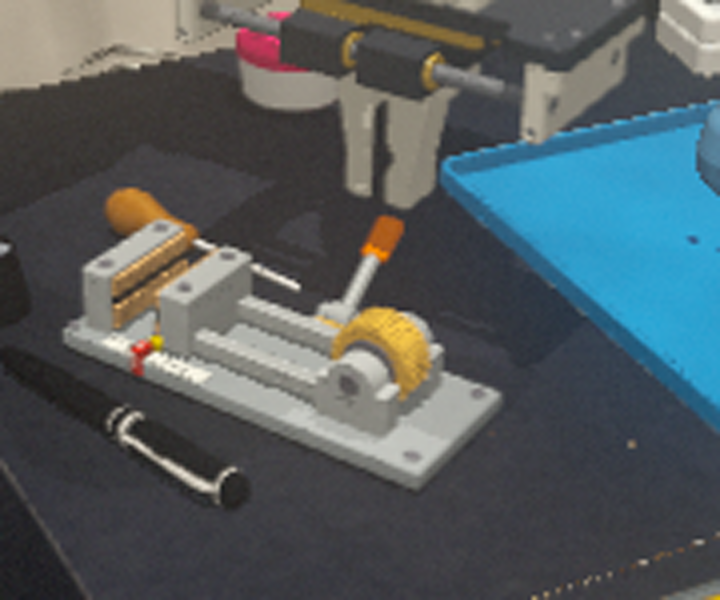

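The scene crop shows the shut fingertips at about (385,200), just above and slightly behind the raised orange pad at (388,235). The jaw pointer is beside the rider.

```bash
python3 - <<'E'
from h import *
p=np.array(arm.get_state()["eef_pos"])
g=lambda X:((proj("scene",X)-[200,150])*4).round(0)
print(g(p),g([.5748,.0946,.05]))
E
python3 -m jog '[[[0,0,3,0,0,0,0],[0,0,6,0,0,0,0],[0,0,9,0,0,0,0],[0,0,12,0,0,0,0],[0,0,12,0,0,0,0]]]'
```

```text
[387. 192.] [380. 226.]
t: 14.75
eef_pos: [0.5794, 0.0972, 0.0527]
ee_rot: [-3.141, 0.001, -2.663]
force: [-0.0, 0.4, 1.9]
width: 0.0007
gripper_force: 0.8
```

```bash
python3 -m jog '[[[0,0,2,0,0,0,0],[-0.5,0,4,0,0,0,0],[-1,0,6,0,0,0,0],[-1.5,0,8,0,0,0,0],[-2,0,10,0,0,0,0],[-2.5,0,12,0,0,0,0],[-2.5,0,12,0,0,0,0]]]'
```

```text
t: 15.62
eef_pos: [0.5819, 0.0985, 0.0409]
ee_rot: [-3.141, 0.002, -2.662]
force: [3.4, 2.1, 4.0]
width: 0.0006
gripper_force: 2.1
```

```bash
python3 -m jog '[[[-0.5,0,2,0,0,0,0],[-1,0,4,0,0,0,0],[-1.5,0,6,0,0,0,0],[-2,0,8,0,0,0,0],[-2.5,0,10,0,0,0,0],[-3,0,12,0,0,0,0],[-3,0,14,0,0,0,0],[-3,0,14,0,0,0,0]]]'
```

```text
t: 16.62
eef_pos: [0.5829, 0.0991, 0.026]
ee_rot: [3.141, -0.002, -2.663]
force: [1.4, 0.6, 1.4]
width: 0.0003
gripper_force: 0.8
```

```bash
python3 -m jog '[[[0,0,0.5,0,0,0,0],[0,0,1,0,0,0,0],[0,0,1,0,0,0,0]]]'
```

```text
t: 17.0
eef_pos: [0.5831, 0.0992, 0.0253]
ee_rot: [3.141, -0.001, -2.663]
force: [0.0, -0.2, 2.4]
width: 0.0005
gripper_force: 0.9
```

```bash
python3 -m jog '[[[0,0,0.5,0,0,0,0],[0,0,1,0,0,0,0],[0,0,1,0,0,0,0],[0,0,1,0,0,0,0]]]'
```

```text
t: 17.5
eef_pos: [0.5832, 0.0992, 0.0248]
ee_rot: [-3.142, -0.001, -2.663]
force: [-2.1, -0.9, 5.5]
width: 0.0007
gripper_force: 3.3
```

```bash
python3 -m jog '[[[0,0,0.4,0,0,0,0],[0,0,0.8,0,0,0,0],[0,0,0.8,0,0,0,0],[0,0,0.8,0,0,0,0]]]'
```

```text
t: 18.0
eef_pos: [0.5833, 0.0992, 0.0245]
ee_rot: [-3.141, -0.001, -2.663]
force: [-4.3, -1.2, 12.0]
width: 0.0003
gripper_force: 5.7
```

```bash
python3 -m jog '[[[0,0,0.4,0,0,0,0],[0,0,0.4,0,0,0,0],[0,0,0.4,0,0,0,0]]]'
python3 -m jog '[[[0,0,-20,0,0,0,0],[0,0,-65,0,0,0,0],[0,0,-65,0,0,0,0],[40,25,-65,0,0,0,0],[69,43,-65,0,0,0,0],[69,43,-65,0,0,0,0],[69,43,-33,0,0,0,0],[69,43,-33,0,0,0,0],[69,43,-33,0,0,0,0]]]'
python3 prof.py; python3 look.py pics/w6c.png
python3 - <<'E'
from h import *
A=cv2.imread("pics/w6c.png");b,_=grab_frame("scene");B=cv2.resize(b[180:280,205:305],(500,500),interpolation=cv2.INTER_CUBIC)
o=np.zeros((500,800,3),np.uint8);A=cv2.resize(A,None,fx=.5,fy=.5,interpolation=cv2.INTER_AREA);h,w=A.shape[:2];w=min(w,300);o[:h,:w]=A[:,-w:];o[:,300:]=B
cv2.imwrite("pics/fin.png",o)
E
```

```text
t: 18.38
eef_pos: [0.5834, 0.0992, 0.0243]
ee_rot: [-3.141, -0.0, -2.663]
force: [-5.3, -0.2, 12.3]
width: 0.0005
gripper_force: 6.1
t: 19.5
eef_pos: [0.5032, 0.1058, 0.0565]
ee_rot: [-3.141, -0.001, -2.663]
force: [-0.1, -0.0, 0.1]
width: 0.0005
gripper_force: 0.0
ptr -25.5 blue -51.0:245/246 -50.5:245/246 -50.0:250/246 -49.5:253/246 -49.0:147/248 -48.5:17/251 -48.0:44/242 -47.5:83/95 -47.0:25/205 -46.5:0/255 -46.0:0/255 -45.5:0/255 -45.0:0/255 -44.5:0/255 -44.0:0/255 -43.5:0/255
ptr -26.3 blue -51.0:255/255 -50.5:255/255 -50.0:255/255 -49.5:255/255 -49.0:237/255 -48.5:165/238 -48.0:6/178 -47.5:35/89 -47.0:18/199 -46.5:4/254 -46.0:0/254 -45.5:0/255 -45.0:0/255 -44.5:0/255 -44.0:0/255 -43.5:0/255
rid -31 blue -51.0:239/238 -50.5:251/240 -50.0:104/249 -49.5:0/255 -49.0:1/255 -48.5:14/255 -48.0:160/255 -47.5:233/255 -47.0:255/255 -46.5:159/255 -46.0:0/255 -45.5:0/255 -45.0:0/255 -44.5:71/221 -44.0:179/230 -43.5:255/255
rid -34 blue -51.0:227/225 -50.5:236/223 -50.0:121/240 -49.5:0/253 -49.0:5/250 -48.5:29/247 -48.0:192/253 -47.5:246/255 -47.0:255/255 -46.5:183/253 -46.0:1/248 -45.5:9/251 -45.0:2/254 -44.5:45/192 -44.0:152/199 -43.5:255/255
19.5 [0.5032 0.1058 0.0565]
19.55 [0.5034 0.106  0.0569] [ 0.3  0.2 -0.8]
crop 227 129 310 170
yel 64 276 287 281.0 159.0 -45.1 -24.7
red 132 279 289 283.0 146.0 -46.2 -32.7
8
```

View pics/fin.png

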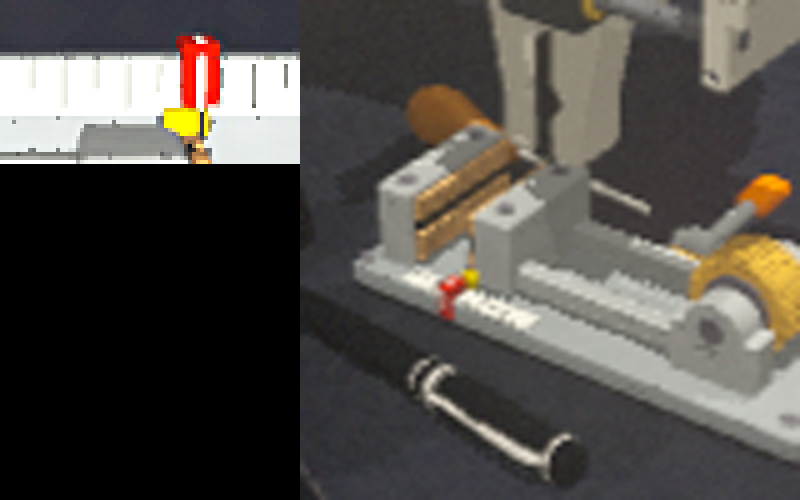

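It's aligned and the lever looks level. I'll press once more, slightly harder, to be sure it's on its stop.

```bash
python3 -m jog '[[[0,0,-32,0,0,0,0],[0,0,-32,0,0,0,0],[-40,-25,-32,0,0,0,0],[-69,-43,-32,0,0,0,0],[-69,-43,-32,0,0,0,0],[-69,-43,10,0,0,0,0],[-69,-43,29,0,0,0,0],[-69,-43,32,0,0,0,0],[-69,-43,33,0,0,0,0],[-69,-43,33.5,0,0,0,0],[-69,-43,33.8,0,0,0,0],[-69,-43,33.8,0,0,0,0],[-69,-43,33.8,0,0,0,0]]]'
```

```text
t: 21.28
eef_pos: [0.5822, 0.099, 0.024]
ee_rot: [3.142, -0.001, -2.663]
force: [-6.2, -1.3, 11.4]
width: 0.0008
gripper_force: 6.1
```

```bash
python3 -m jog '[[[0,0,0.4,0,0,0,0],[0,0,0.7,0,0,0,0],[0,0,0.7,0,0,0,0],[0,0,0.7,0,0,0,0]]]'
```

```text
t: 21.78
eef_pos: [0.5824, 0.0991, 0.0235]
ee_rot: [-3.142, -0.001, -2.663]
force: [-6.3, -0.1, 13.4]
width: 0.0006
gripper_force: 6.8
```

```bash
python3 -m jog '[[[0,0,-20,0,0,0,0],[0,0,-70,0,0,0,0],[0,0,-70,0,0,0,0],[-45,0,-70,0,0,0,0],[-45,0,-70,0,0,0,0],[-45,0,-70,0,0,0,0]]]'
python3 - <<'E'
from h import *
P=camera_params("wrist");a,dep=grab_frame("wrist")
d=np.radians(-62.4);ux=np.array([np.cos(d),np.sin(d)]);uy=np.array([-ux[1],ux[0]]);c=np.array([.509,.0737])
hsv=cv2.cvtColor(a,cv2.COLOR_BGR2HSV);m=cv2.inRange(hsv,(4,170,130),(17,255,255))
n,l,st,ce=cv2.connectedComponentsWithStats(m)
K=1+np.argmax(st[1:,4]);print(st[1:][st[1:,4]>15],ce[1:][st[1:,4]>15])
R=np.array(P["R"]);t=np.array(P["t"]).ravel()
def V(u,v):
    o,r=ray("wrist",(u,v),P); X=o+r*dep[v,u]; q=X[:2]-c; return [q@ux*1000,q@uy*1000,X[2]*1000]
ys,xs=np.nonzero(l==K)
Q=np.array([V(x,y) for x,y in zip(xs,ys)])
print(Q.min(0),Q.max(0),np.median(Q,0))
u0=int(np.median(xs))
for v in range(ys.min()-30,ys.max()+4,3): print(v,np.round(V(u0,v),1),a[v,u0])
E
```

```text
t: 22.52
eef_pos: [0.6226, 0.12, 0.0912]
ee_rot: [3.141, -0.001, -2.663]
force: [-0.3, -0.7, 0.2]
width: 0.0005
gripper_force: 0.0
[[ 401  108   73   32 1589]
 [ 248  120   19   32  137]] [[440.78288232 123.82252989]
 [258.78832117 139.27737226]]
[-155.36567636   55.44457179   -1.60245926] [ 11.86330367  78.74120724 248.41457693] [-120.8081668    67.61447995   17.19288739]
78 [-128.    34.7   -0.9] [59 51 50]
81 [-127.5   37.     0.3] [58 49 48]
84 [-128.3   39.1   -0.6] [61 51 51]
87 [-128.4   41.3   -0.3] [60 51 51]
90 [-128.8   43.4   -0.5] [57 49 47]
93 [-129.    45.6   -0.5] [57 48 46]
96 [-129.    47.9    0. ] [67 57 55]
99 [-130.    50.    -1.2] [68 57 55]
102 [-129.8   52.3   -0.4] [69 58 56]
105 [-131.3   54.5   -2.4] [61 50 52]
108 [-130.6   56.7   -0.7] [55 47 51]
111 [-122.6   58.8   13.6] [ 27  89 148]
114 [-121.3   60.8   16.5] [ 34 113 193]
117 [-120.4   62.9   18.5] [ 30 123 207]
120 [-119.7   64.9   20.1] [ 49 155 238]
123 [-120.7   67.    18.9] [ 50 161 242]
126 [-120.5   69.1   19.7] [ 30 132 225]
129 [-120.2   71.1   20.8] [ 32 125 220]
132 [-122.    73.4   18.1] [ 43 134 218]
135 [-122.1   75.6   18.4] [ 37 112 186]
138 [-123.9   78.    15.8] [ 28  81 133]
141 [-134.8   82.    -2.2] [43 31 24]
```

```bash
python3 - <<'E'
from h import *
P=camera_params("wrist");a,dep=grab_frame("wrist")
d=np.radians(-62.4);ux=np.array([np.cos(d),np.sin(d)]);uy=np.array([-ux[1],ux[0]]);c=np.array([.509,.0737])
def V(u,v):
    o,r=ray("wrist",(u,v),P); X=o+r*dep[v,u]; q=X[:2]-c; return [q@ux*1000,q@uy*1000,X[2]*1000]
for v in range(84,162,3):
    Q=np.array([V(u,v) for u in range(255,264)]);print(v,np.median(Q,0).round(1),a[v,259])
E
```

```text
84 [11.  41.4 22.3] [226 229 229]
87 [11.  43.3 21.6] [222 225 225]
90 [11.  45.3 21.9] [222 227 225]
93 [11.  47.2 22.1] [222 227 226]
96 [11.  49.2 22.7] [222 226 226]
99 [11.  51.2 22. ] [222 227 226]
102 [11.  53.2 22. ] [222 226 226]
105 [11.7 55.1 22.5] [222 227 227]
108 [11.  57.1 21.7] [222 228 226]
111 [11.  59.1 22.6] [224 229 226]
114 [11.  61.2 22. ] [224 228 226]
117 [11.  63.2 22.4] [224 228 226]
120 [11.  65.2 22. ] [229 231 226]
123 [11.  67.2 23. ] [  0 176 255]
126 [11.  69.2 23.2] [  0 200 255]
129 [11.  71.3 23.2] [  0 199 255]
132 [11.  73.3 23.5] [  0 197 255]
135 [11.1 75.3 23.4] [  0 193 255]
138 [11.1 77.4 23.3] [  0 192 255]
141 [11.1 79.5 23.5] [  0 190 255]
144 [11.1 81.5 23.8] [  0 182 255]
147 [11.1 83.6 24. ] [  0 179 255]
150 [11.1 85.8 23.1] [  0 134 255]
153 [11.  91.4 -1. ] [40 31 22]
156 [11.  93.7 -0.8] [66 58 57]
159 [11.  96.2 -1.4] [60 51 52]
```

```bash
python3 -c "
from station import arm
print(arm.job_done())"
```

```text
the job is handed in; nothing more can be done
None
```

The jaw is rolled to the gauge mark (about 0.25 mm past it by my last camera reading), the lock lever is down and level on its stop, the arm is clear of the vise, and the job was handed in after about 23 s.

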